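# Index the brushing machine to the round medallion

### The job

On the bench brushing machine, slide the clear guard open, turn the turntable by its handle one position, whichever way brings the round bronze medallion under the brush, so that it clicks into place there, and then slide the guard fully shut. Leave the castings lying in their nests - do not lift them - and do not disturb the other things on the bench.

Things in the scene. Friction and masses are not known exactly. Their poses are not given: they have to be found in the camera images.
- machine: grey bench brushing machine, fixed: base slab 320 (x) by 560 (y) by 40 mm high. Origin: centre of its underside; x points away from the robot, y along the track. -y half: turntable chamber, hub at (0, -130) mm, end wall 130 mm high at y = -274 mm. +y half: motor housing, y = 11 to 279 mm, 130 mm high, with a 68 mm dust spigot 60 mm long on its +y end
- guard (a joint): travel of the guard in m along the machine's +y: 0 = fully shut (over the turntable), 0.27 = fully open (over the motor housing). May start a little ajar. The guard is a clear canopy with an aluminium frame, 304 mm in x, 270 mm in y, open at both y ends; its top is at z = 141 mm. It stays where it is left and takes about 4 N to slide
- guard_handle (a point): centre of the guard's black bar handle on top of the canopy's middle, at z = 174 mm; the bar lies along the machine's x (116 mm long, 18 mm wide in y, 20 mm high: z = 164 to 184 mm) on two posts at x = +-46 mm. Moves with the guard; axes as the machine's
- turntable (a joint): turn of the table in rad, anticlockwise from above, 0 at the start; it clicks into a detent every 72 degrees (1.257 rad) and has stops at +-1.62. Near a position the detent pulls it in; turning it takes up to about 0.35 N m
- turn_handle (a point): centre of the black bar handle on the turntable's hub, at z = 102 mm: 64 mm long along this point's y, 16 mm wide along its x, 28 mm high (z = 88 to 116 mm), on a 24 mm post. Turns with the table. The steel table is 256 mm across, top at z = 52 mm, with five nests on an 80 mm radius, each with four pins 8 mm high
- brush_station (a point): the position under the brush, on the table's top (z = 52 mm): 80 mm from the hub along the machine's +y. Fixed to the machine. The brush wheel (48 mm diameter, 18 mm thick, axis along y, underside at z = 76 mm, centre 99 mm from the hub) stands out of the motor housing above the outer part of this position
- medallion: round bronze medallion, 70 mm diameter, 12 mm thick, lying loose in a nest one position to one side or the other of the brush. Origin: centre of its underside
- square_plaque: square bronze plaque, 62 by 62 mm, 12 mm thick, in the nest one position to the other side of the brush. Origin: centre of its underside
- oblong_plaque: oblong bronze plaque with round ends, 68 by 46 mm, 11 mm thick, in the nest under the brush at the start (already brushed). Origin: centre of its underside
- hammer: hammer, 260 mm long, lying on the bench to the right. Origin: middle of its length, underside. Bystander
- wire_brush: wire hand brush with a black handle, 190 mm long, 24 mm wide, 22 mm high, lying in front of the machine. Origin: near its middle, underside. Bystander
- grinder: yellow angle grinder, 260 mm long, 70 mm high, lying on the bench to the left. Origin: near its middle, underside. Bystander
- abrasive_discs: stack of black abrasive discs, 115 mm diameter, 12 mm high, beside the machine's -y end. Origin: centre of its underside. Bystander
- timber_offcut: timber offcut 160 by 70 by 35 mm, in front of the machine. Origin: centre of its underside. Bystander

How it is judged:
By the outcome, as a careful person would: the job done as asked, in the order asked, and still so for the second after the job is handed in, with the robot touching nothing.
It also fails if it takes over 64 s, if anything falls off the work surface, if the arm or the gripper's body presses on something with over 40 N, if the wrist force passes 120 N, or if a joint passes its speed limit or range.

### The arm

A 6-joint arm with a two-finger parallel gripper is mounted at the origin on the work surface. World frame = base frame: x ahead of the robot, y to its left, z up, the work surface at z = 0. Lengths are in m, angles in rad, forces in N, time in s.
With the tool pointing down it reaches from about 0.275 to 0.85 m from the base axis. Payload 5.2 kg.
Tool frame: the origin (TCP) lies midway between the tips of the shut fingers; the grasp point (between the pads) lies robot.hold_point_z behind it (robot.hold_point_z is the distance from the TCP to the grasp point, in m); z points along the fingers, y is the line along which they close (so a half turn about z gives the same grasp; the last joint's range is limited). The gripper opens to 85 mm and grips with 20 to 120 N. Pads are 22 mm wide; open, the fingers measure 114 mm over their backs; the gripper's body (76 mm by 85 mm) begins 54 mm behind the grasp point. The pads swing forward as they close: fully open they stand 13 mm farther back than shut.
Start: joints at [1.039, 0.259, 1.535, -0, 1.348, -0.203], TCP at [0.178, 0.521, 0.231] pointing down, gripper open.
Joint ranges: [-3.14, 3.14], [-0.91, 2.08], [0.19, 2.58], [-1.22, 4.36], [0.22, 2.71], [-3.12, 3.12]. Speed limits (rad/s): [2.57, 2.57, 3.14, 3.14, 3.14, 3.14].

### API

Orientations are given as a 3x3 rotation matrix whose columns are the frame's x, y, z axes.
In Python, from cell import robot gives the robot as it stands.
- The arm moves only by the shell command python3 -m handwheel 'ROWS' [FORCE]. ROWS is JSON, a list of rows, each a list of 3 entries, a list of its own where there are three numbers: the shift along the tool's x, y, z normalised to -1 to 1, where 1 is 3 cm, then the turn, a rotation vector about the tool's x, y, z normalised to -1 to 1, where 1 is 30 degrees, then the closure, from 0 (fully open) to 1 (shut). In form: [[[x, y, z], [rx, ry, rz], grip], ...]. A call has exactly 10 rows; each row shifts and turns the commanded pose from where the row before left it, along the tool's axes as they then stand; what a row does not reach is not made up. A row lasts 1/10 s, in which the tool goes at most 50 mm and 8.59 degrees, less where a joint would pass 70% of its speed; a pose out of reach is approached as far as the arm can. A call with a number of a shift or a turn outside -1 to 1 is refused whole. A call with a gripper value outside its range is refused whole. The fingers move at their own pace and stop on an object; FORCE is the grip in N (left out, the last holds). Time passes only in rows, so rows that do not move let the fingers close, or fill a call up. It gives the time, the measured TCP pose, the force, the opening and the grip force at its end, in the units of the state.
- robot.read_state(): the state, without advancing time (a new reading comes with each control period).
- robot.grab_frame(name): name is "scene" or "side" or "wrist"; returns the picture (420x560x3 uint8, red, green, blue); there is no depth.
- robot.calibration(name): a dict with "camera_matrix" (3x3 intrinsics, pixels), "rvec" (rotation vector, rad) and "tvec" (3), from world to camera coordinates, as OpenCV has them; the wrist camera has in their place "T_tool_cam" (4x4, takes a point from camera to tool coordinates, whose origin is the TCP and whose axes are the flange's). Camera axes: x right, y down, z forward; pixel columns grow to the right and rows downward; lengths in m; the calibration is good to about 2 mm. A picture is of the moment at which its call begins: read the wrist's pose just before it. calibration takes no time and is no camera call.
- robot.hand_in(): hands the job in; it is judged then, once.
The state is a dict: "time_s": time; "joint_pos": joint angles; "qvel": joint speeds; "tau": joint torques, N m; "tcp_pos": TCP position; "eef_rot": TCP orientation; "contact_force": force on the tool from outside, world axes, zero at the start; "ft_torque": the same for the moment, N m; "width": finger opening in m; "grasp_force": force on a finger pad.
Only numpy, scipy, OpenCV 4.12 (cv2) and the standard library are available. Lean on these libraries where they do the work, as an engineer would, in place of code of your own. Each camera call takes 0.05 s, during which the arm holds its last target. There are 200 camera calls.

## Working session

There is one attempt and no reset: what is moved stays moved. The work goes in short steps, Python scripts to look and compute and a shell command to move; the robot and the scene stay as the last step left them, time stands still between calls to the robot, and variables do not carry over. Pictures are saved under pics/ and viewed, at most 10 in all, crops included, and the job is handed in when it is done.

```bash
mkdir -p pics; ls; python3 - <<'E'
from cell import robot
import cv2,numpy as np
s=robot.read_state(); print(s['tcp_pos'],s['eef_rot'],robot.hold_point_z,s['time_s'])
a=[robot.grab_frame(n) for n in('scene','side')]
for n,i in zip(('scene','side'),a): cv2.imwrite(f'pics/{n}0.png',i[:,:,::-1])
w=robot.grab_frame('wrist');cv2.imwrite('pics/wrist0.png',w[:,:,::-1])
for n in('scene','side','wrist'): print(robot.calibration(n))
E
```

```text
pics
[0.17727167 0.5200575  0.23044011] [[-9.46438851e-01  3.22881529e-01 -1.01017445e-03]
 [ 3.22882837e-01  9.46437481e-01 -1.66397769e-03]
 [ 4.18799306e-04 -1.90102113e-03 -9.99998105e-01]] 0.0187 0.0
{'camera_matrix': array([[416.03567046,   0.        , 276.08181897],
       [  0.        , 416.03567046, 209.29118113],
       [  0.        ,   0.        ,   1.        ]]), 'rvec': array([ 2.73032442,  0.33174128, -0.08047667]), 'tvec': array([-0.4890481 , -0.08831522,  1.65682335])}
{'camera_matrix': array([[518.63022476,   0.        , 287.87251386],
       [  0.        , 518.63022476, 204.56952382],
       [  0.        ,   0.        ,   1.        ]]), 'rvec': array([ 2.28782158, -0.7810461 ,  0.29998523]), 'tvec': array([-0.42708365,  0.32204715,  1.46710246])}
{'camera_matrix': array([[295.06701038,   0.        , 279.30177042],
       [  0.        , 295.06701038, 212.0041766 ],
       [  0.        ,   0.        ,   1.        ]]), 'T_tool_cam': array([[-2.02016050e-04, -9.62057071e-01, -2.72848219e-01,
         6.97453273e-02],
       [ 9.99999976e-01, -1.71849647e-04, -1.34458922e-04,
        -9.24421308e-04],
       [ 8.24682864e-05, -2.72848239e-01,  9.62057083e-01,
        -1.43317963e-01],
       [ 0.00000000e+00,  0.00000000e+00,  0.00000000e+00,
         1.00000000e+00]])}
```

View pics/scene0.png

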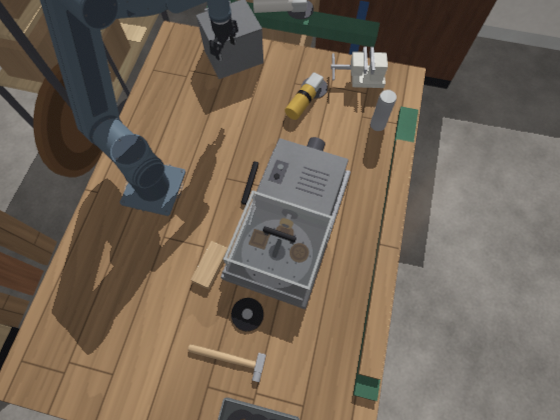

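View pics/side0.png

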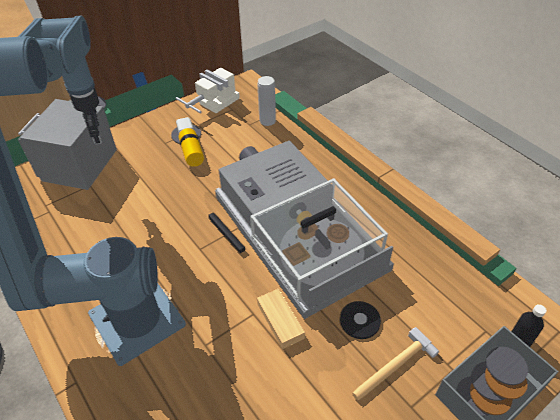

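The scene shows the guard bar at about (279,234), the medallion at (299,252) on the far side, and the square plaque at (258,240). The side view shows the bar at (318,217). The machine is yawed. The medallion is on the machine's +x side, so the table must turn anticlockwise.

```bash
cat > h.py <<'E'
from cell import robot
import cv2,numpy as np
def ray(n,uv):
    c=robot.calibration(n);R=cv2.Rodrigues(c['rvec'])[0]
    d=R.T@np.linalg.inv(c['camera_matrix'])@[uv[0],uv[1],1.];return -R.T@c['tvec'],d/np.linalg.norm(d)
def plane(n,uv,z):
    o,d=ray(n,uv);return o+d*(z-o[2])/d[2]
def tri(u1,u2):
    (a,d),(b,e)=ray('scene',u1),ray('side',u2)
    t=np.linalg.lstsq(np.c_[d,-e],b-a,rcond=None)[0];p,q=a+t[0]*d,b+t[1]*e
    return (p+q)/2,np.linalg.norm(p-q)
E
python3 - <<'E'
from h import *
c=[]
for n,(x,y,w,h) in dict(scene=(215,130,140,180),side=(200,130,200,190)).items():
    i=cv2.imread(f'pics/{n}0.png')
    m=(i.max(2)<60).astype(np.uint8);m2=np.zeros_like(m);m2[y:y+h,x:x+w]=m[y:y+h,x:x+w]
    N,l,s,ce=cv2.connectedComponentsWithStats(m2)
    for k in range(1,N):
        if s[k,4]>25:
            p=np.argwhere(l==k)[:,::-1].astype(np.float32);r=cv2.minAreaRect(p)
            print(n,s[k],ce[k].round(1),cv2.boxPoints(r).round(1).tolist())
    f=540/h if n=='scene' else 540/h
    cr=cv2.resize(i[y:y+h,x:x+w],None,fx=2.85 if n=='scene' else 2,fy=2.85 if n=='scene' else 2,interpolation=cv2.INTER_CUBIC)
    c.append(np.vstack([cr,np.zeros((600-len(cr),cr.shape[1],3),np.uint8)]))
cv2.imwrite('pics/crop.png',np.hstack(c)[:, :800])
E
```

```text
scene [241 162  17  43 241] [249.4 182.7] [[240.3000030517578, 203.1999969482422], [253.3000030517578, 160.89999389648438], [258.6000061035156, 162.5], [245.60000610351562, 204.8000030517578]]
scene [263 227  33  17 196] [278.6 234.2] [[261.70001220703125, 232.89999389648438], [264.1000061035156, 225.6999969482422], [295.8999938964844, 236.3000030517578], [293.5, 243.5]]
scene [232 298  31  12 283] [247.2 304.3] [[232.0, 298.0], [262.0, 298.0], [262.0, 309.0], [232.0, 309.0]]
side [252 190   6   5  27] [254.2 192. ] [[252.0, 190.0], [257.0, 190.0], [257.0, 194.0], [252.0, 194.0]]
side [301 207  35  25 292] [318.1 217.4] [[299.1000061035156, 221.60000610351562], [333.5, 205.8000030517578], [338.29998779296875, 216.1999969482422], [303.79998779296875, 232.0]]
side [209 213  36  40 181] [227.4 234.4] [[207.3000030517578, 217.5], [213.0, 212.39999389648438], [245.6999969482422, 248.60000610351562], [240.0, 253.6999969482422]]
side [340 301  40  19 510] [359.1 310.8] [[340.0, 301.0], [379.0, 301.0], [379.0, 319.0], [340.0, 319.0]]
```

View pics/crop.png

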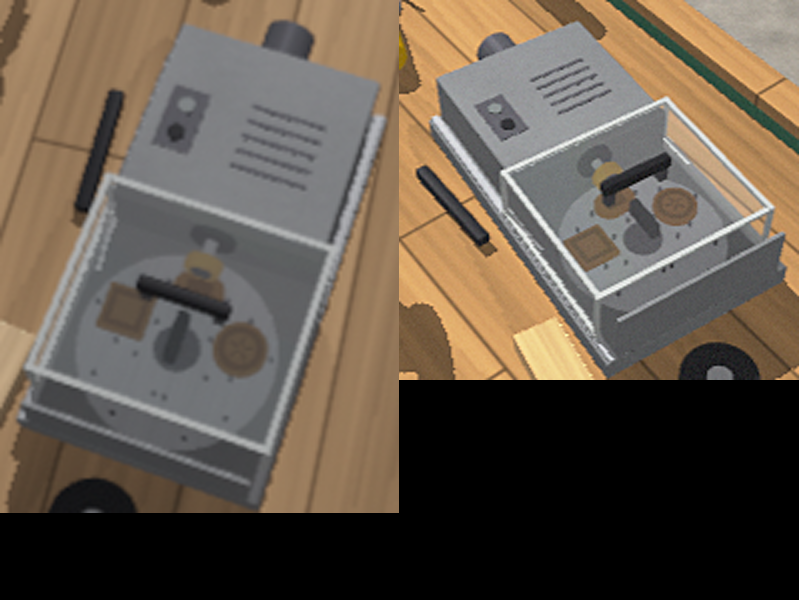

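The crop shows the guard shut apart from a small gap. The turn handle is at about crop (180,337), and the medallion at (240,348) on the right. The housing's far corners are at crop (183,25) and (380,82) in scene, and crop (183,25) and (40,85) in side.

```bash
python3 - <<'E'
from h import *
S=lambda u,v:(215+u/2.85,130+v/2.85)
D=lambda u,v:(200+(u-399)/2,130+v/2)
print('gh',tri((278.6,234.2),(318.1,217.4)))
e1=tri((263.3,229.3),(301.5,226.8));e2=tri((294.7,239.9),(335.9,211));print('ends',e1,e2)
d=e2[0]-e1[0];print('len',np.linalg.norm(d),'yaw',np.degrees(np.arctan2(d[1],d[0])))
for n,a,b in(('scene',(263.3,229.3),(294.7,239.9)),('side',(301.5,226.8),(335.9,211))):
    d=plane(n,b,.174)-plane(n,a,.174);print(n,np.degrees(np.arctan2(d[1],d[0])),np.linalg.norm(d))
A=plane('scene',S(183,25),.13);B=plane('scene',S(380,82),.13);d=B-A
print('housing far corners',A,B,np.degrees(np.arctan2(d[1],d[0])),np.linalg.norm(d))
A2=plane('side',D(575,23),.13);B2=plane('side',D(437,83),.13);d=A2-B2;print('side',B2,A2,np.degrees(np.arctan2(d[1],d[0])))
print('turn h',tri(S(180,333),D(645,218)))
print('medal',tri(S(240,348),D(675,206)),'sq',tri(S(126,311),D(592,247)))
print(plane('scene',S(178,350),.052),plane('side',D(643,240),.052))
E
```

```text
gh (array([ 0.54743013, -0.13183359,  0.17016258]), np.float64(0.0020724245166665357))
ends (array([ 0.4921155 , -0.12435605,  0.16144641]), np.float64(0.002399141244257189)) (array([ 0.60531059, -0.14035581,  0.16791856]), np.float64(0.00730717575564022))
len 0.11450331839612836 yaw -8.045277303522756
scene -5.850291511313796 0.11148977221977442
side -6.9957831590280435 0.11738499386411287
housing far corners [0.45382095 0.25641976 0.13      ] [0.72470951 0.23270517 0.13      ] -5.003129847318558 0.271924607581036
side [0.44450156 0.24316812 0.13      ] [0.71278501 0.2238966  0.13      ] -4.108652095378846
turn h (array([ 0.55093304, -0.15275753,  0.09056763]), np.float64(0.005715513957876908))
medal (array([ 0.62546223, -0.14087818,  0.05106167]), np.float64(0.0035822018889126)) sq (array([ 0.47318078, -0.12745456,  0.05393127]), np.float64(0.0012125679984847973))
[ 0.54955443 -0.16060585  0.052     ] [ 0.54321154 -0.16368487  0.052     ]
```

```bash
python3 -m handwheel '[[[0,0,0],[0,0,-0.23],0],[[0,0,0],[0,0,-0.23],0],[[-0.6,-0.98,0],[0,0,0],0],[[-0.6,-0.98,0],[0,0,0],0],[[-0.6,-0.98,0],[0,0,0],0],[[-0.6,-0.98,0],[0,0,0],0],[[-0.6,-0.98,0],[0,0,0],0],[[-0.6,-0.98,0],[0,0,0],0],[[-0.6,-0.98,0],[0,0,0],0],[[-0.6,-0.98,0],[0,0,0],0]]' 50
python3 -m handwheel '[[[-0.7,-0.98,0],[0,0,0],0],[[-0.7,-0.98,0],[0,0,0],0],[[-0.7,-0.98,0],[0,0,0],0],[[-0.7,-0.98,0],[0,0,0],0],[[-0.7,-0.98,0],[0,0,0],0],[[-0.7,-0.98,0],[0,0,0],0],[[-0.7,-0.98,0],[0,0,0],0],[[-0.7,-0.98,0],[0,0,0],0],[[0,0,0],[0,0,0],0],[[0,0,0],[0,0,0],0]]'
cat >> h.py <<'E'
def wray(s,uv):
    c=robot.calibration('wrist');T=c['T_tool_cam'];R=np.array(s['eef_rot'])
    d=R@T[:3,:3]@np.linalg.inv(c['camera_matrix'])@[uv[0],uv[1],1.];return np.array(s['tcp_pos'])+R@T[:3,3],d
def wplane(s,uv,z):
    o,d=wray(s,uv);return o+d*(z-o[2])/d[2]
E
python3 - <<'E'
from h import *
import json
s=robot.read_state();w=robot.grab_frame('wrist')
json.dump({k:np.array(s[k]).tolist() for k in('tcp_pos','eef_rot')},open('w1.json','w'))
print(s['tcp_pos'],s['eef_rot'],s['time_s'],s['contact_force'],s['joint_pos'])
cv2.imwrite('pics/w1.png',w[:,:,::-1])
E
```

```text
time_s: 1.15
tcp_pos: [0.3006, 0.2723, 0.2312]
eef_rot: [[-0.996, 0.088, -0.0], [0.088, 0.996, -0.0], [0.0, -0.0, -1.0]]
contact_force: [1.1, 0.8, -0.2]
width: 0.0858
grasp_force: 0.0
time_s: 2.15
tcp_pos: [0.4468, 0.0242, 0.2308]
eef_rot: [[-0.996, 0.09, -0.001], [0.09, 0.996, 0.001], [0.001, 0.001, -1.0]]
contact_force: [0.1, 0.1, 0.0]
width: 0.0852
grasp_force: 0.0
[0.44681438 0.02417174 0.23084147] [[-9.95948292e-01  8.99164836e-02 -1.42348921e-03]
 [ 8.99156243e-02  9.95949170e-01  6.56733780e-04]
 [ 1.47677409e-03  5.26078966e-04 -9.99998771e-01]] 2.15 [0.11281472 0.08928749 0.02547863] [-1.96472422e-01  7.26229606e-02  1.76318505e+00  3.79309450e-04
  1.30730896e+00 -1.67733011e+00]
```

View pics/w1.png

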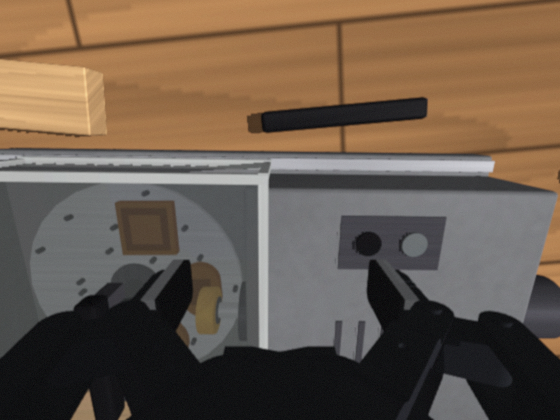

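The wrist view shows the rail and the housing edge sloping about 0.6–1° to the image rows, so the machine's yaw is about -5.8°. The canopy edge is at column 265. I'll go to the guard handle now.

```bash
python3 -m handwheel '[[[-0.77,-0.97,0],[0,0,0.02],0],[[-0.77,-0.97,0],[0,0,0],0],[[-0.77,-0.97,0],[0,0,0],0],[[-0.77,-0.97,0],[0,0,0],0],[[-0.77,-0.97,0],[0,0,0],0],[[0,0,0.3],[0,0,0],0.3],[[0,0,0.5],[0,0,0],0.3],[[0,0,0.6],[0,0,0],0.3],[[0,0,0.6],[0,0,0],0.3],[[0,0,0.4],[0,0,0],0.3]]' 
python3 -m handwheel '[[[0,0,0],[0,0,0],0.3],[[0,0,0],[0,0,0],0.6],[[0,0,0],[0,0,0],1],[[0,0,0],[0,0,0],1],[[0,0,0],[0,0,0],1],[[0,0,0],[0,0,0],1],[[0,0,0],[0,0,0],1],[[0,0,0],[0,0,0],1],[[0,0,0],[0,0,0],1],[[0,0,0],[0,0,0],1]]' 40
```

```text
time_s: 3.2
tcp_pos: [0.5468, -0.1291, 0.1579]
eef_rot: [[-0.995, 0.096, -0.002], [0.096, 0.995, 0.001], [0.002, 0.001, -1.0]]
contact_force: [-0.8, -0.0, 0.2]
width: 0.0601
grasp_force: 0.0
time_s: 4.2
tcp_pos: [0.5486, -0.1316, 0.1605]
eef_rot: [[-0.995, 0.099, 0.002], [0.099, 0.995, -0.001], [-0.002, -0.0, -1.0]]
contact_force: [-1.4, 0.9, 6.3]
width: 0.0175
grasp_force: 41.1
```

```bash
python3 -m handwheel '[[[0,0.3,0],[0,0,0],1],[[0,0.6,0],[0,0,0],1],[[0,0.8,0],[0,0,0],1],[[0,0.8,0],[0,0,0],1],[[0,0.8,0],[0,0,0],1],[[0,0.8,0],[0,0,0],1],[[0,0.8,0],[0,0,0],1],[[0,0.8,0],[0,0,0],1],[[0,0.6,0],[0,0,0],1],[[0,0.3,0],[0,0,0],1]]'
python3 -m handwheel '[[[0,0.2,0],[0,0,0],1],[[0,0.2,0],[0,0,0],1],[[0,0.2,0],[0,0,0],1],[[0,0.2,0],[0,0,0],1],[[0,0.1,0],[0,0,0],1],[[0,0.1,0],[0,0,0],1],[[0,0.1,0],[0,0,0],1],[[0,0.1,0],[0,0,0],1],[[0,0,0],[0,0,0],1],[[0,0,0],[0,0,0],1]]'
```

```text
time_s: 5.2
tcp_pos: [0.5691, 0.0662, 0.1605]
eef_rot: [[-0.995, 0.097, 0.004], [0.097, 0.995, -0.001], [-0.004, -0.001, -1.0]]
contact_force: [2.4, -3.9, 5.1]
width: 0.0175
grasp_force: 41.0
time_s: 6.2
tcp_pos: [0.5727, 0.1007, 0.1605]
eef_rot: [[-0.995, 0.099, 0.004], [0.099, 0.995, -0.0], [-0.004, 0.0, -1.0]]
contact_force: [3.9, -1.5, 5.5]
width: 0.0174
grasp_force: 41.0
```

```bash
python3 -m handwheel '[[[0,0.15,0],[0,0,0],1],[[0,0.15,0],[0,0,0],1],[[0,0.15,0],[0,0,0],1],[[0,0.1,0],[0,0,0],1],[[0,0.1,0],[0,0,0],1],[[0,0.1,0],[0,0,0],1],[[0,0.1,0],[0,0,0],1],[[0,0,0],[0,0,0],1],[[0,0,0],[0,0,0],1],[[0,0,0],[0,0,0],1]]'
```

```text
time_s: 7.2
tcp_pos: [0.5735, 0.1097, 0.1604]
eef_rot: [[-0.995, 0.101, -0.003], [0.101, 0.994, -0.027], [-0.0, -0.027, -1.0]]
contact_force: [-6.0, -56.0, 11.1]
width: 0.0173
grasp_force: 48.3
```

The guard hit its stop at 56 N, so it is fully open. Next: ease off, release, rise, and move over the hub.

```bash
python3 -m handwheel '[[[0,-0.25,0],[0,0,0],1],[[0,-0.25,0],[0,0,0],1],[[0,0,0],[0,0,0],0.7],[[0,0,0],[0,0,0],0.3],[[0,0,0],[0,0,0],0.3],[[0,0,0],[0,0,0],0.3],[[0,0,-0.4],[0,0,0],0.3],[[0,0,-0.8],[0,0,0],0.3],[[0,0,-0.9],[0,0,0],0.3],[[0,0,-0.9],[0,0,0],0.3]]'
python3 -m handwheel '[[[0,-0.9,0],[0,0,0],0],[[0,-0.9,0],[0,0,0],0],[[0,-0.9,0],[0,0,0],0],[[0,-0.9,0],[0,0,0],0],[[0,-0.9,0],[0,0,0],0],[[0,-0.9,0],[0,0,0],0],[[0,-0.9,0],[0,0,0],0],[[0,-0.9,0],[0,0,0],0],[[0,-0.9,0],[0,0,0],0],[[0,-0.8,0],[0,0,0],0]]'
python3 -m handwheel '[[[0,0,0],[0,0,0.28],0],[[0,0,0],[0,0,0.28],0],[[0,0,0],[0,0,0.28],0],[[0,0,0],[0,0,0.28],0],[[0,0,0],[0,0,0.28],0],[[0,0,0],[0,0,0.28],0],[[0,0,0],[0,0,0.28],0],[[0,0,0],[0,0,0.28],0],[[0,0,0],[0,0,0.28],0],[[0,0,0],[0,0,0.28],0]]'
python3 -m handwheel '[[[0,0,0],[0,0,0.2],0],[[0,0,0],[0,0,0],0],[[0,0,0],[0,0,0],0],[[0,0,0],[0,0,0],0],[[0,0,0],[0,0,0],0],[[0,0,0],[0,0,0],0],[[0,0,0],[0,0,0],0],[[0,0,0],[0,0,0],0],[[0,0,0],[0,0,0],0],[[0,0,0],[0,0,0],0]]'
python3 - <<'E'
from h import *
import json
s=robot.read_state();w=robot.grab_frame('wrist')
json.dump({k:np.array(s[k]).tolist() for k in('tcp_pos','eef_rot')},open('w2.json','w'))
cv2.imwrite('pics/w2.png',w[:,:,::-1])
for n in('scene','side'): cv2.imwrite(f'pics/{n}2.png',robot.grab_frame(n)[:,:,::-1])
E
```

```text
time_s: 8.2
tcp_pos: [0.5719, 0.1124, 0.251]
eef_rot: [[-0.995, 0.097, 0.0], [0.097, 0.995, 0.0], [-0.0, 0.0, -1.0]]
contact_force: [1.1, -0.1, 0.5]
width: 0.0598
grasp_force: 0.0
time_s: 9.2
tcp_pos: [0.5458, -0.1547, 0.2503]
eef_rot: [[-0.995, 0.098, 0.001], [0.098, 0.995, -0.001], [-0.001, -0.0, -1.0]]
contact_force: [0.1, -0.0, 0.2]
width: 0.0856
grasp_force: 0.0
time_s: 10.2
tcp_pos: [0.546, -0.1534, 0.2503]
eef_rot: [[-0.001, 1.0, 0.001], [1.0, 0.001, -0.0], [-0.0, 0.001, -1.0]]
contact_force: [0.6, 0.3, -0.1]
width: 0.0855
grasp_force: 0.0
time_s: 11.2
tcp_pos: [0.5458, -0.1538, 0.2493]
eef_rot: [[0.098, 0.995, -0.0], [0.995, -0.098, 0.0], [0.0, -0.0, -1.0]]
contact_force: [-0.1, -0.6, -0.1]
width: 0.0852
grasp_force: 0.0
```

View pics/w2.png

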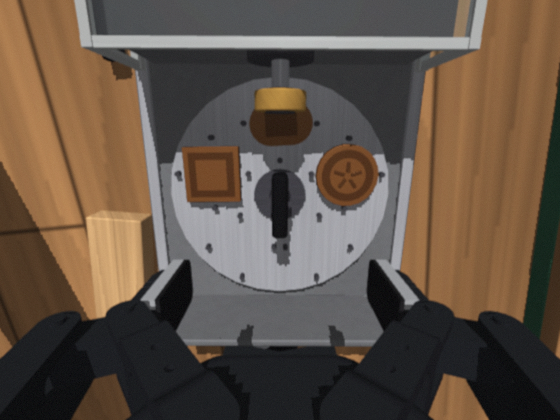

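The clear wrist view shows the handle upright at column 280, rows 171–240. The medallion is at (347,174) on the +x side, the square plaque at (212,173), and the brush at (280,100).

```bash
python3 - <<'E'
from h import *
import json
s=json.load(open('w2.json'))
i=cv2.imread('pics/w2.png');m=np.zeros(i.shape[:2],np.uint8);m[155:250,255:305]=(i.max(2)<45)[155:250,255:305]
N,l,st,ce=cv2.connectedComponentsWithStats(m);k=1+st[1:,4].argmax();p=np.argwhere(l==k)[:,::-1].astype(np.float32)
print(st[k],cv2.minAreaRect(p))
x,y,w,h=st[k,:4]
for v in(y,y+h):print(wplane(s,(x+w/2,v),.116),wplane(s,(x+w/2,v),.088))
g=lambda u,v:wplane(s,(u,v),.064)
M,Q=g(347,174),g(212,173);print(M,Q,M-Q)
mid=(M+Q)/2;ym=np.array([.1,.995,0]);print('hub',mid-ym*.0247)
a,b=[wplane(s,c,.052) for c in((172,190),(388,190))];print(a,b,(a+b)/2)
# height: hub-handle triangulated with scene view of same parts (medallion) from two views
o,d=wray(s,(347,174));O,D=ray('scene',(215+240/2.85,130+348/2.85));D=D*1
t=np.linalg.lstsq(np.c_[d,-D],O-o,rcond=None)[0];print('medal z',o+t[0]*d,O+t[1]*D)
E
```

```text
[ 271  170   20   68 1083] ((280.5, 203.5), (67.0, 19.0), 90.0)
[ 0.54962656 -0.12318475  0.116     ] [ 0.54940906 -0.12698598  0.088     ]
[ 0.54305093 -0.19076098  0.116     ] [ 0.54216774 -0.2014032   0.088     ]
[ 0.62213594 -0.14193826  0.064     ] [ 0.47228612 -0.12599755  0.064     ] [ 0.14984982 -0.01594071  0.        ]
hub [ 0.54474103 -0.15854441  0.064     ]
[ 0.4193997  -0.14264019  0.052     ] [ 0.67196146 -0.16761047  0.052     ] [ 0.54568058 -0.15512533  0.052     ]
medal z [ 0.62310814 -0.14271622  0.05945977] [ 0.62497601 -0.14176938  0.0596975 ]
```

```bash
python3 -m handwheel '[[[-0.14,0,0.4],[0,0,0],0.3],[[0,0,0.8],[0,0,0],0.3],[[0,0,0.8],[0,0,0],0.3],[[0,0,0.8],[0,0,0],0.3],[[0,0,0.8],[0,0,0],0.3],[[0,0,0.8],[0,0,0],0.3],[[0,0,0.6],[0,0,0],0.3],[[0,0,0.4],[0,0,0],0.3],[[0,0,0],[0,0,0],0.3],[[0,0,0],[0,0,0],0.3]]'
python3 -m handwheel '[[[0,0,0],[0,0,0],0.6],[[0,0,0],[0,0,0],0.8],[[0,0,0],[0,0,0],1],[[0,0,0],[0,0,0],1],[[0,0,0],[0,0,0],1],[[0,0,0],[0,0,0],1],[[0,0,0],[0,0,0],1],[[0,0,0],[0,0,0],1],[[0,0,0],[0,0,0],1],[[0,0,0],[0,0,0],1]]' 60
```

```text
time_s: 12.35
tcp_pos: [0.5456, -0.1581, 0.0874]
eef_rot: [[0.098, 0.995, 0.0], [0.995, -0.098, -0.0], [-0.0, 0.0, -1.0]]
contact_force: [-0.2, 0.0, 0.4]
width: 0.0599
grasp_force: 0.0
time_s: 13.35
tcp_pos: [0.5454, -0.1582, 0.0887]
eef_rot: [[0.098, 0.995, 0.001], [0.995, -0.098, -0.001], [-0.001, 0.001, -1.0]]
contact_force: [-2.3, 1.0, 5.1]
width: 0.0197
grasp_force: 58.5
```

```bash
python3 -m handwheel '[[[0,0,0],[0,0,-0.1],1],[[0,0,0],[0,0,-0.17],1],[[0,0,0],[0,0,-0.17],1],[[0,0,0],[0,0,-0.17],1],[[0,0,0],[0,0,-0.17],1],[[0,0,0],[0,0,-0.17],1],[[0,0,0],[0,0,-0.17],1],[[0,0,0],[0,0,-0.17],1],[[0,0,0],[0,0,-0.05],1],[[0,0,0],[0,0,0],1]]'
python3 - <<'E'
from cell import robot
s=robot.read_state();print(s['contact_force'],s['ft_torque'],s['joint_pos'],s['width'])
E
```

```text
time_s: 14.35
tcp_pos: [0.5449, -0.1583, 0.0887]
eef_rot: [[-0.569, 0.823, -0.0], [0.823, 0.569, -0.001], [-0.001, -0.001, -1.0]]
contact_force: [-4.7, -1.8, 6.9]
width: 0.0194
grasp_force: 58.7
[-4.66792746 -1.79461657  6.93832501] [-0.08369751  0.830283    0.17617358] [-4.78472806e-01  4.21856924e-01  1.67640513e+00 -1.41116620e-03
  1.04318286e+00 -1.08270572e+00] 0.01941254532533362
```

```bash
python3 -m handwheel '[[[0,0,0],[0,0,-0.1],1],[[0,0,0],[0,0,-0.17],1],[[0,0,0],[0,0,-0.17],1],[[0,0,0],[0,0,-0.17],1],[[0,0,0],[0,0,-0.17],1],[[0,0,0],[0,0,-0.17],1],[[0,0,0],[0,0,-0.11],1],[[0,0,0],[0,0,0],1],[[0,0,0],[0,0,0],1],[[0,0,0],[0,0,0],1]]'
python3 -m handwheel '[[[0,0,0],[0,0,0],0.8],[[0,0,0],[0,0,0],0.5],[[0,0,0],[0,0,0],0.3],[[0,0,0],[0,0,0],0.3],[[0,0,-0.3],[0,0,0],0.3],[[0,0,-0.7],[0,0,0],0.3],[[0,0,-0.9],[0,0,0],0.3],[[0,0,-0.9],[0,0,0],0.3],[[0,0,-0.9],[0,0,0],0.3],[[0,0,-0.9],[0,0,0],0.3]]'
python3 - <<'E'
from h import *
import json
s=robot.read_state();w=robot.grab_frame('wrist')
json.dump({k:np.array(s[k]).tolist() for k in('tcp_pos','eef_rot')},open('w3.json','w'))
cv2.imwrite('pics/w3.png',w[:,:,::-1])
E
```

```text
time_s: 15.35
tcp_pos: [0.5446, -0.1587, 0.0887]
eef_rot: [[-0.916, 0.401, -0.001], [0.401, 0.916, -0.002], [0.0, -0.002, -1.0]]
contact_force: [-5.8, -1.4, 7.5]
width: 0.0191
grasp_force: 58.7
time_s: 16.35
tcp_pos: [0.5454, -0.1578, 0.2271]
eef_rot: [[-0.916, 0.401, 0.001], [0.401, 0.916, -0.0], [-0.001, 0.0, -1.0]]
contact_force: [-0.3, 0.2, 0.2]
width: 0.0597
grasp_force: 0.0
```

View pics/w3.png

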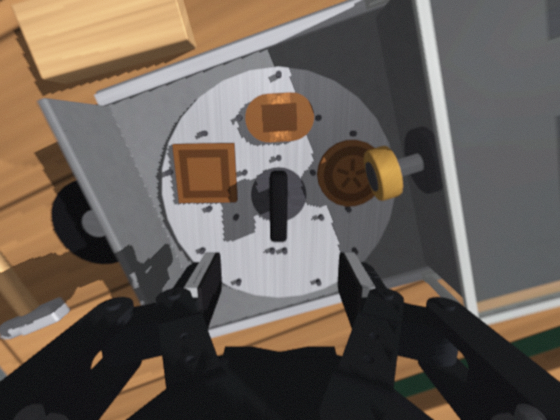

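The medallion now lies under the brush at about (349,174), and the other castings are still in their nests. I'll check the angle against the detent.

```bash
python3 - <<'E'
from h import *
import json
def ang(f,a,b):
    s=json.load(open(f));d=wplane(s,a,.064)-wplane(s,b,.064);return np.degrees(np.arctan2(d[1],d[0])),np.linalg.norm(d)
for f,r in(('w2',(140,215,315,385)),('w3',(130,215,310,370))):
    pass
print(ang('w2.json',(347,174),(212,173)),ang('w3.json',(349,173),(205,172)))
for f,box in(('w2',(271,305,155,250)),('w3',(255,305,165,250))):
    s=json.load(open(f+'.json'));i=cv2.imread(f'pics/{f}.png');x0,x1,y0,y1=255,305,155,250
    m=np.zeros(i.shape[:2],np.uint8);m[y0:y1,x0:x1]=(i.max(2)<45)[y0:y1,x0:x1]
    n,l,st,ce=cv2.connectedComponentsWithStats(m);k=1+st[1:,4].argmax();p=np.argwhere(l==k)[:,::-1]
    c=[p[p[:,1]==v,0].mean() for v in(180,228)];d=wplane(s,(c[0],180),.116)-wplane(s,(c[1],228),.116)
    print(f,st[k],c,np.degrees(np.arctan2(d[1],d[0])))
E
```

```text
(np.float64(-6.0717537197182025), np.float64(0.15069497651493563)) (np.float64(65.96007789197611), np.float64(0.14976714985443348))
w2 [ 271  170   20   68 1083] [np.float64(279.5), np.float64(280.0)] 84.95458922115431
w3 [ 255  171   32   70 1418] [np.float64(278.0), np.float64(278.0)] 156.28908155557053
```

The table turned exactly 72°, so it is seated. Now I'll return to the guard handle.

```bash
python3 -m handwheel '[[[0,0,0],[0,0,-0.2],0.3],[[0,0,0],[0,0,-0.2],0.3],[[0,0,0],[0,0,-0.2],0.3],[[0,0.6,0],[0,0,0],0.3],[[0,0.9,0],[0,0,0],0.3],[[0,0.9,0],[0,0,0],0.3],[[0,0.9,0],[0,0,0],0.3],[[0,0.9,0],[0,0,0],0.3],[[0,0.9,0],[0,0,0],0.3],[[0,0.9,0],[0,0,0],0.3]]'
python3 -m handwheel '[[[0,0.9,0],[0,0,0],0.3],[[0,0.9,0],[0,0,0],0.3],[[0,0.9,0],[0,0,0],0.3],[[0,0.3,0],[0,0,0],0.3],[[0,0,0],[0,0,0],0.3],[[0,0,0],[0,0,0],0.3],[[0,0,0],[0,0,0],0.3],[[0,0,0],[0,0,0],0.3],[[0,0,0],[0,0,0],0.3],[[0,0,0],[0,0,0],0.3]]' 40
```

```text
time_s: 17.4
tcp_pos: [0.5632, 0.0224, 0.2259]
eef_rot: [[-0.995, 0.098, 0.001], [0.098, 0.995, -0.0], [-0.001, 0.0, -1.0]]
contact_force: [-0.0, 0.6, -1.3]
width: 0.0598
grasp_force: 0.0
time_s: 18.4
tcp_pos: [0.572, 0.1102, 0.2254]
eef_rot: [[-0.995, 0.099, 0.0], [0.099, 0.995, -0.0], [-0.0, -0.0, -1.0]]
contact_force: [-0.7, -0.5, -0.6]
width: 0.0597
grasp_force: 0.0
```

```bash
python3 -m handwheel '[[[0,0,0.4],[0,0,0],0.3],[[0,0,0.5],[0,0,0],0.3],[[0,0,0.5],[0,0,0],0.3],[[0,0,0.5],[0,0,0],0.3],[[0,0,0.3],[0,0,0],0.3],[[0,0,0],[0,0,0],0.3],[[0,0,0],[0,0,0],0.7],[[0,0,0],[0,0,0],1],[[0,0,0],[0,0,0],1],[[0,0,0],[0,0,0],1]]' 40
python3 -m handwheel '[[[0,0,0],[0,0,0],1],[[0,0,0],[0,0,0],1],[[0,0,0],[0,0,0],1],[[0,0,0],[0,0,0],1],[[0,-0.3,0],[0,0,0],1],[[0,-0.6,0],[0,0,0],1],[[0,-0.8,0],[0,0,0],1],[[0,-0.8,0],[0,0,0],1],[[0,-0.8,0],[0,0,0],1],[[0,-0.8,0],[0,0,0],1]]'
python3 -m handwheel '[[[0,-0.8,0],[0,0,0],1],[[0,-0.8,0],[0,0,0],1],[[0,-0.8,0],[0,0,0],1],[[0,-0.6,0],[0,0,0],1],[[0,-0.4,0],[0,0,0],1],[[0,-0.2,0],[0,0,0],1],[[0,-0.1,0],[0,0,0],1],[[0,-0.1,0],[0,0,0],1],[[0,0,0],[0,0,0],1],[[0,0,0],[0,0,0],1]]'
```

```text
time_s: 19.4
tcp_pos: [0.5725, 0.1096, 0.1605]
eef_rot: [[-0.995, 0.099, 0.002], [0.099, 0.995, -0.002], [-0.002, -0.002, -1.0]]
contact_force: [-1.5, -5.2, 4.9]
width: 0.0173
grasp_force: 41.2
time_s: 20.4
tcp_pos: [0.5599, -0.0116, 0.1604]
eef_rot: [[-0.995, 0.098, 0.002], [0.098, 0.995, 0.002], [-0.001, 0.002, -1.0]]
contact_force: [-0.7, 4.0, 7.2]
width: 0.0173
grasp_force: 41.4
time_s: 21.4
tcp_pos: [0.5481, -0.1254, 0.1604]
eef_rot: [[-0.995, 0.098, 0.0], [0.098, 0.995, -0.0], [-0.0, -0.0, -1.0]]
contact_force: [-4.6, -0.1, 7.8]
width: 0.0171
grasp_force: 41.7
```

```bash
python3 -m handwheel '[[[0,-0.2,0],[0,0,0],1],[[0,-0.3,0],[0,0,0],1],[[0,-0.3,0],[0,0,0],1],[[0,-0.15,0],[0,0,0],1],[[0,-0.1,0],[0,0,0],1],[[0,-0.1,0],[0,0,0],1],[[0,-0.1,0],[0,0,0],1],[[0,-0.1,0],[0,0,0],1],[[0,-0.1,0],[0,0,0],1],[[0,0,0],[0,0,0],1]]'
```

```text
time_s: 22.4
tcp_pos: [0.5446, -0.159, 0.1604]
eef_rot: [[-0.995, 0.097, 0.001], [0.097, 0.995, 0.016], [0.0, 0.016, -1.0]]
contact_force: [1.9, 31.9, 14.6]
width: 0.0173
grasp_force: 44.1
```

```bash
python3 -m handwheel '[[[0,0.2,0],[0,0,0],1],[[0,0,0],[0,0,0],0.8],[[0,0,0],[0,0,0],0.6],[[0,0,0],[0,0,0],0.3],[[0,0,0],[0,0,0],0.3],[[0,0,0],[0,0,0],0.3],[[0,0,-0.4],[0,0,0],0.3],[[0,0,-0.9],[0,0,0],0.3],[[0,0,-0.9],[0,0,0],0.3],[[0,0,-0.9],[0,0,0],0.3]]'
python3 -m handwheel '[[[0.5,0,-0.9],[0,0,0],0.3],[[0.8,0.5,-0.5],[0,0,0],0.3],[[0.8,0.9,0],[0,0,0],0.3],[[0.8,0.9,0],[0,0,0],0.3],[[0.8,0.9,0],[0,0,0],0.3],[[0.8,0.9,0],[0,0,0],0.3],[[0.5,0.9,0],[0,0,0],0.3],[[0,0.9,0],[0,0,0],0.3],[[0,0.5,0],[0,0,0],0.3],[[0,0,0],[0,0,0],0.3]]'
python3 - <<'E'
from h import *
c=[]
for n in('scene','side'):
    i=robot.grab_frame(n)[:,:,::-1].copy();cv2.imwrite(f'pics/{n}4.png',i)
    x,y,w,h=(215,130,140,180) if n=='scene' else (200,130,200,190)
    cr=cv2.resize(i[y:y+h,x:x+w],None,fx=2.8 if n=='scene' else 2,fy=2.8 if n=='scene' else 2,interpolation=cv2.INTER_CUBIC)
    c.append(np.vstack([cr,np.zeros((600-len(cr),cr.shape[1],3),np.uint8)]))
cv2.imwrite('pics/end.png',np.hstack(c))
E
```

```text
time_s: 23.4
tcp_pos: [0.545, -0.1626, 0.2542]
eef_rot: [[-0.995, 0.099, 0.001], [0.099, 0.995, -0.0], [-0.001, -0.0, -1.0]]
contact_force: [0.8, 0.1, -0.9]
width: 0.0598
grasp_force: 0.0
time_s: 24.4
tcp_pos: [0.4145, 0.0448, 0.2954]
eef_rot: [[-0.995, 0.096, 0.002], [0.096, 0.995, 0.0], [-0.002, 0.0, -1.0]]
contact_force: [-0.0, 0.1, 0.0]
width: 0.0599
grasp_force: 0.0
```

View pics/end.png

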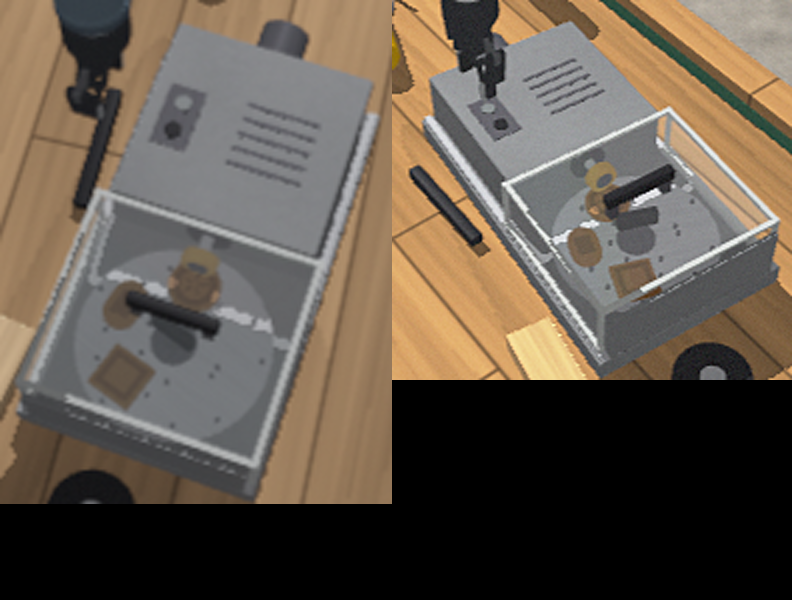

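The guard is shut against the end wall, the medallion is under the brush at crop (193,288), and the bystanders have not moved. Handing in.

```bash
python3 -c "from cell import robot; print(robot.hand_in())"
```

```text
the job is handed in; nothing more can be done
None
```

I opened the guard, turned the table 72° anticlockwise so the medallion sits in the detent under the brush, shut the guard against its stop, and handed the job in at about 24.5 s; no verdict came back.

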